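Clear the blow-off hood: padlock body down the chute

TASK

The drilled brass padlock body under the clear blow-off hood is clean. Turn the red T-handle a quarter turn, as far as it goes, so that the gate swings away; reach in under the hood and push the lock body along the ledge, without lifting it and gently (under 20 N), until it drops off the edge, slides down the chute and lies in the catch tray. Then turn the T-handle back until the gate is shut again, and leave the oil bottle, the carton and the brush where they are.

Things in the scene. Friction and masses are not known exactly. Their poses are not given: they have to be found in the camera images.
- station: Grey blow-off station, fixed, 340 x 124 mm base. Origin: worktop level under the ledge's edge, mid-width. x: push direction (along ledge, over the edge, down the chute), y: left of that, z up. Ledge: x -98 to 0, top z 120. On it two guide strips 5 mm high, 48 mm apart. 45-degree chute x 0 to 80, 100 mm wide, slippery, sides up to 25 mm above the ledge; tray x 85 to 235, floor z 14, walls to z 56.
- hood_mouth (a point): Middle of the opening of the clear hood at ledge level (station x -66, z 120); axes as the station's. Hood over the ledge: x -66 to 18, opening 92 mm wide (posts) and 70 mm high, inside 100 wide; top outside 198 mm above worktop, posts at the corners. A vertical hand cannot get in: lean the fingers 35 to 45 degrees, pointing along +x, the hand outside before the mouth.
- ledge_edge (a point): Middle of the ledge's edge (station x 0, z 120), beneath the hood's exit; axes as the station's. The lock body tips over when its middle passes this edge, i.e. its back end is 38 mm before it, 28 mm inside the mouth.
- tray_floor (a point): Middle of the catch tray's white plastic floor (station x 165, z 14); axes as the station's.
- handle (a point): Middle of the red T-handle bar on top of the gate's vertical shaft (station x 9, y -36, z 224); turns with it. Bar 56 mm long (its own y), 12 wide (its own x), 17 high (z 215 to 232), over a 22 mm hub on the hood's header bar (top z 198), so fingertips may go down to z 202. Grip across the 12 mm.
- gate (a joint): Gate on the T-handle's shaft. 0: shut, bar and paddle across the exit (handle bar along station y); 1.571 (end stop): open, bar along station x. Turns clockwise seen from above to open; stiff (0.06 Nm), stays where left. Starts at 0 to 0.25. Shut, the paddle blocks the lock body (it spans y -39 to 11, z 126 to 152 at x 9).
- lock_body: Brass padlock body, a rounded block 76 (x) x 44 (y) x 34 (z) mm, 0.3 to 0.6 kg, with two dark bores in its -x end. Origin: centre of its underside. Starts flat on the ledge between the guide strips, x along the station's x; its back (-x) end is 17 to 25 mm outside the hood's mouth.
- oil_bottle: White oil bottle with red spout, 39 mm wide, 150 tall, standing; origin at its foot's centre. Leave it.
- blank_box: Pale carton of key blanks, 96 x 66 x 50 mm; origin at the centre of its underside. Leave it.
- chip_brush: Flat chip brush with black handle, 246 x 92 x 24 mm, lying; origin under its middle. Leave it.
Things that resemble listed ones, but are neither listed nor needed, are in the scene too. What is meant by the lock_body is not purple or turquoise, and is the smaller of those in its own colour.

How it is judged:
On the way, in this order (a step that is already met when the one before it is completed fails the run):
1. the gate is swung open, the T-handle turned a quarter turn (value of joint gate above 1.3 rad), for 0.2 s.
2. the lock body has dropped off the ledge and lies in the catch tray (x of lock_body in the frame of station between 0.09 and 0.235 m and y of lock_body in the frame of station between -0.05 and 0.05 m and z of lock_body in the frame of station below 0.065 m and linear speed of lock_body below 0.05 m/s), for 0.3 s.
At the end, for the whole second after the job is handed in: the lock body lies at rest inside the catch tray (its origin 90 to 235 mm beyond the ledge's edge and within 50 mm of the chute's middle, less than 65 mm above the worktop) and the gate is shut again (within 0.17 rad) (value of joint gate below 0.17 rad and x of lock_body in the frame of station between 0.09 and 0.235 m and y of lock_body in the frame of station between -0.05 and 0.05 m and z of lock_body in the frame of station below 0.065 m and linear speed of lock_body below 0.03 m/s); the robot touches nothing.
It fails at once if the lock body is lifted more than 30 mm off the ledge (z of lock_body in the frame of station above 0.15 m).
It fails at once if the lock body is pushed or gripped with more than 20 N (contact force between the fingers and lock_body above 20 N).
It fails at once if the oil bottle, the carton or the brush is moved more than 30 mm (distance of any of oil_bottle, blank_box, chip_brush from where it was at the start of the episode above 0.03 m).
It also fails if it takes over 67 s, if anything falls off the work surface, if the arm or the gripper's body presses on something with over 40 N, if the wrist force passes 120 N, or if a joint passes its speed limit or range.

ROBOT

A 6-joint arm with a two-finger parallel gripper is mounted at the origin on a cart in front of the work surface, level with it; the furniture and walls round the work are solid. World frame = base frame: x ahead of the robot, y to its left, z up, the work surface at z = 0. Lengths are in m, angles in rad, forces in N, time in s.
With the tool pointing down it reaches from about 0.4 to 0.825 m from the base axis. Payload 7 kg.
Tool frame: the origin (TCP) lies at the very end of the fingers, on their centre line; the grasp point (between the pads) lies 19 mm behind it; y points along the fingers, z is the direction in which the jaws open and shut, and the axes are right-handed (so a half turn about y gives the same grasp; the last joint's range is limited). The gripper opens to 88 mm and grips with 3 to 60 N. Pads are 19 mm wide; open, the fingers measure 130 mm over their backs; the gripper's body (78 mm by 193 mm) begins 47 mm behind the grasp point.
Start: joints at [-0.881, 0.359, 0.012, 0, -1.224, -0.288], TCP at [0.264, -0.621, 0.227] pointing down, gripper open.
Joint ranges: [-3.07, 3.07], [-1.43, 2.12], [-1.02, 1.25], [-3.03, 1.67], [-3.05, -0], [-3.03, 3.03]. Speed limits (rad/s): [2.39, 2.39, 3.01, 3.14, 3.14, 3.14].

INTERFACE

Orientations are given as [roll, pitch, yaw] about the fixed x, y, z axes, in that order (R = Rz(yaw) Ry(pitch) Rx(roll)).
In Python, from station import get_state, grab_frame, job_done, regions_of gives the robot as it stands.
- The arm moves only by the tool drive_tool, never from a script. Its argument "rows" is a list of rows, each a list of 3 entries, a list of its own where there are three numbers: the shift along the world's x, y, z as a fraction of full scale, then the turn about the world's z as a fraction of full scale, then the opening, from 0 (shut) to 1 (fully open). A call has 1 to 12 rows; each row is the pose to reach, as a shift and turn from the pose commanded when the call began; what a row does not reach only later rows make up. Full scale, the value 1, is 30 cm for a shift and 90 degrees for a turn. A row lasts 1/10 s, in which the tool goes at most 50 mm and 8.59 degrees, less where a joint would pass 70% of its speed; a pose out of reach is approached as far as the arm can. A call with a number of a shift or a turn outside -1 to 1 is refused whole. A call with a gripper value outside its range is refused whole. The fingers move at their own pace and stop on an object; "newtons" is the grip in N (left out, the last holds). Time passes only in rows, so rows that repeat a pose let the fingers close. It gives the time, the measured TCP pose, the force and the opening at its end, in the units of the state.
- get_state(): the state, without advancing time (a new reading comes with each control period).
- grab_frame(name): name is "scene" or "top" or "wrist"; returns a dict with "img" (480x640x3 uint8, blue, green, red), "fx", "fy", "cx", "cy" (pixels), "k1" (the pictures are not rectified: a ray, as slopes to the right and down, at radius r is drawn at 1 + k1 r^2 times it, then the intrinsics apply), "T" (4x4, takes a point from camera to world coordinates); the wrist camera has in their place "hand_eye" (4x4, takes a point from camera to tool coordinates, whose origin is the TCP and whose axes are the tool frame's). Camera axes: x right, y down, z forward; pixel columns grow to the right and rows downward; lengths in m; the calibration is good to about 2 mm. A picture is of the moment at which its call begins: read the wrist's pose just before it. There is no depth.
- job_done(): hands the job in, once; it reports no verdict.
Trained networks look in a picture, given as the dict that the camera call returned (one of the last four; its "shot" number tells which), for a name from the list of things; names that differ only in an ending like _2 or _b are one class to them, and where a whole thing is asked for, a point or a joint stands for the part that bears it (a point fixed in the world has none). Each returns a list of dicts, best first, with "confidence" (0 to 1); they miss things now and then, are a little off and sometimes report something else, mostly with a low value. They report only what shows in the picture. A call takes as long as a camera call. They do not tell look-alikes from the thing itself.
- regions_of(picture, thing): "pixels" (480x640 bool, what is visible of it) and "box" ([left, top, right, bottom] in pixels, round what is visible of it).
The state is a dict: "t": time; "q": joint angles; "qd": joint speeds; "joint_efforts": joint torques, N m; "eef_pos": TCP position; "ee_rot": TCP orientation; "force": force on the tool from outside, world axes, zero at the start; "moment": the same for the moment, N m; "width": finger opening in m.
Only numpy, scipy, OpenCV 4.12 (cv2) and the standard library are available. Lean on these libraries where they do the work, as an engineer would, in place of code of your own. Each camera call takes 0.05 s, during which the arm holds its last target. There are 200 camera calls.

## Working session

There is one attempt and no reset: what is moved stays moved. The work goes in short steps, Python scripts to look and compute and a tool call to move; the robot and the scene stay as the last step left them, time stands still between calls to the robot, and variables do not carry over. Pictures are saved under pics/ and viewed, about 8 in all and at most 12, crops included, and the job is handed in when it is done.

Besides the shell and the picture viewer there is one more tool, called after "Emit:" by a JSON object that holds its "fn" and its "kwargs", one argument or row to a line. drive_tool: Moves the arm, as the interface text tells. Its arguments: {"type":"object","properties":{"rows":{"type":"array"},"newtons":{"type":"number"}},"required":["rows"]}

```bash
ls; mkdir -p pics
python3 - <<'E'
from station import *
import cv2,numpy as np
print({k:np.round(v,3) for k,v in get_state().items()})
for n in("scene","top"):
    f=grab_frame(n); cv2.imwrite(f"pics/{n}0.png",f["img"])
    print(n,f["fx"],f["fy"],f["cx"],f["cy"],f["k1"],np.round(f["T"],4).tolist())
    for t in("station","lock_body","handle","gate","oil_bottle","blank_box","chip_brush"):
        print(t,[(round(r["confidence"],2),np.round(r["box"]).tolist()) for r in regions_of(f,t)][:5])
E
```

```text
pics
{'t': np.float64(0.0), 'q': array([-0.881,  0.359,  0.011, -0.   , -1.224, -0.288]), 'qd': array([ 0.   , -0.001, -0.002, -0.001,  0.001, -0.001]), 'joint_efforts': array([-1.0000e-03, -5.8272e+01,  2.9306e+01,  6.9970e+00,  7.0000e-03,
       -0.0000e+00]), 'eef_pos': array([ 0.264, -0.621,  0.226]), 'ee_rot': array([-1.569,  0.   ,  0.402]), 'force': array([ 0.651, -0.217,  0.037]), 'moment': array([ 0.004, -0.03 ,  0.026]), 'width': np.float64(0.087)}
scene 537.9521999979669 537.9521999979669 314.6597411099031 238.15119822183323 0.009266885072880144 [[0.7823, -0.263, 0.5647, -0.1253], [-0.6229, -0.3172, 0.7151, -0.807], [-0.009, -0.9111, -0.412, 0.6264], [0.0, 0.0, 0.0, 1.0]]
station [(0.78, [240.0, 201.0, 362.0, 331.0])]
lock_body [(0.92, [225.0, 297.0, 269.0, 326.0]), (0.86, [306.0, 340.0, 369.0, 389.0]), (0.82, [315.0, 241.0, 348.0, 271.0]), (0.6, [196.0, 228.0, 240.0, 256.0])]
handle []
gate [(0.83, [310.0, 201.0, 333.0, 244.0]), (0.31, [391.0, 236.0, 410.0, 295.0])]
oil_bottle [(0.68, [391.0, 233.0, 411.0, 293.0]), (0.51, [240.0, 203.0, 361.0, 337.0])]
blank_box []
chip_brush [(0.79, [396.0, 340.0, 451.0, 430.0])]
top 492.2496791079905 492.2496791079905 329.1926606670964 243.84438973018928 -0.026942487199349663 [[0.0121, -0.9905, 0.1372, 0.3545], [-0.9999, -0.0134, -0.0083, 0.028], [0.0101, -0.137, -0.9905, 1.4656], [0.0, 0.0, 0.0, 1.0]]
station [(0.93, [254.0, 226.0, 373.0, 283.0])]
lock_body [(0.94, [390.0, 283.0, 430.0, 313.0]), (0.63, [306.0, 292.0, 330.0, 323.0]), (0.62, [192.0, 247.0, 218.0, 282.0]), (0.6, [359.0, 250.0, 367.0, 264.0])]
handle []
gate []
oil_bottle [(0.53, [353.0, 180.0, 365.0, 203.0])]
blank_box [(0.97, [256.0, 184.0, 293.0, 224.0]), (0.33, [250.0, 226.0, 371.0, 285.0])]
chip_brush [(0.67, [409.0, 236.0, 483.0, 288.0]), (0.43, [329.0, 227.0, 336.0, 245.0])]
```

Run:
```python
import cv2
a=cv2.imread("pics/top0.png")[160:340,180:500]; cv2.imwrite("pics/topc.png",cv2.resize(a,None,fx=2.5,fy=2.5,interpolation=3))
a=cv2.imread("pics/scene0.png")[180:400,180:473]; cv2.imwrite("pics/scenec.png",cv2.resize(a,(800,600),interpolation=3))
```

```text
(no output)
```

View pics/topc.png

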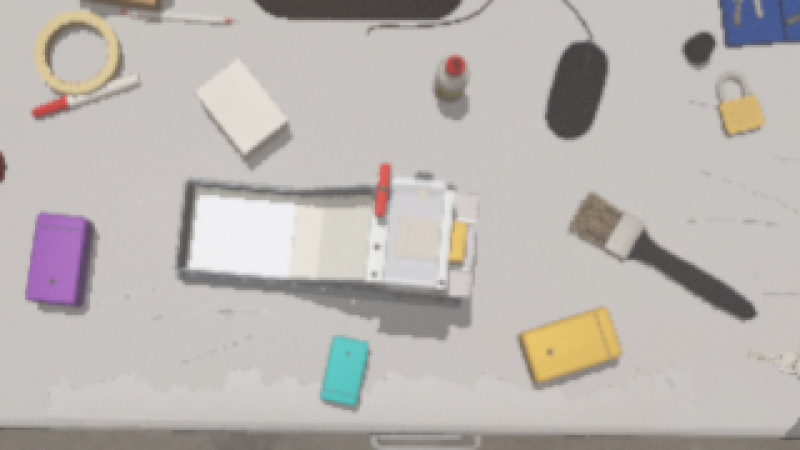

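View pics/scenec.png

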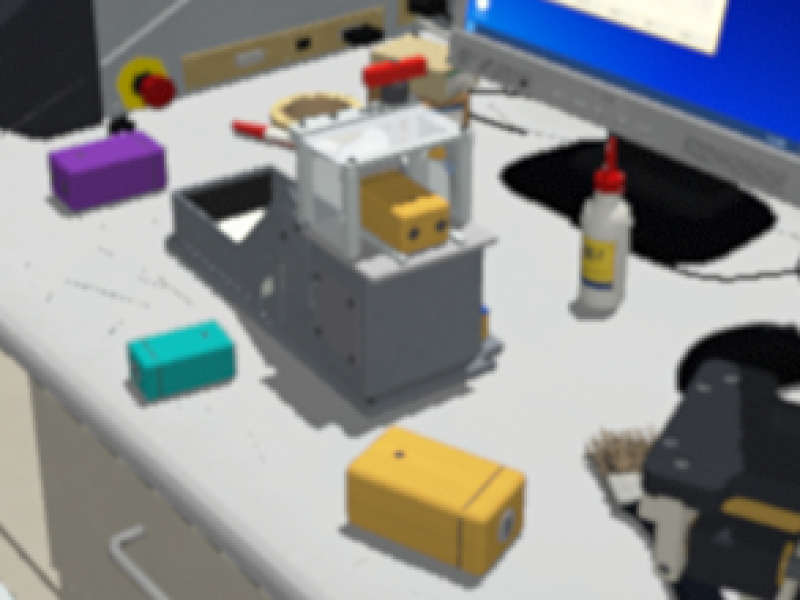

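```bash
cat > h.py <<'E'
import numpy as np,cv2
from station import *
from scipy.optimize import least_squares
from scipy.spatial.transform import Rotation as Ro
def Rt(e): return Ro.from_euler("xyz",e).as_matrix()
def camT(f,s=None):
    if "T" in f: return np.array(f["T"])
    T=np.eye(4);T[:3,:3]=Rt(s["ee_rot"]);T[:3,3]=s["eef_pos"];return T@np.array(f["hand_eye"])
def proj(f,T,P):
    P=np.atleast_2d(P);c=(P-T[:3,3])@T[:3,:3];u=c[:,:2]/c[:,2:]
    u=u*(1+f["k1"]*(u**2).sum(1,keepdims=True));return u*[f["fx"],f["fy"]]+[f["cx"],f["cy"]]
def onz(f,T,px,z):
    d=(np.atleast_2d(px)-[f["cx"],f["cy"]])/[f["fx"],f["fy"]];u=d.copy()
    for _ in range(5):u=d/(1+f["k1"]*(u**2).sum(1,keepdims=True))
    r=np.c_[u,np.ones(len(u))]@T[:3,:3].T
    return T[:3,3]+r*((np.atleast_1d(z)-T[2,3])/r[:,2])[:,None]
def mask(img,lo,hi,roi=None):
    m=cv2.inRange(cv2.cvtColor(img,cv2.COLOR_BGR2HSV),np.array(lo),np.array(hi))
    if roi: k=np.zeros_like(m);k[roi[1]:roi[3],roi[0]:roi[2]]=255;m&=k
    return m
def red(img,roi=None): return mask(img,(0,120,70),(8,255,255),roi)|mask(img,(172,120,70),(180,255,255),roi)
def rect(m):
    c=max(cv2.findContours(m,0,2)[0],key=cv2.contourArea);return cv2.minAreaRect(c)
def st(p,P): # station->world, p=x,y,yaw
    c,s=np.cos(p[2]),np.sin(p[2]);P=np.atleast_2d(P).astype(float)
    return np.c_[p[0]+c*P[:,0]-s*P[:,1],p[1]+s*P[:,0]+c*P[:,1],P[:,2]]
E
python3 - <<'E'
from h import *
t=grab_frame("top");s=grab_frame("scene");T=camT(t);S=camT(s)
rt=rect(red(t["img"],(320,215,345,255)));rs=rect(red(s["img"],(305,195,340,215)))
print(rt,rs)
w=onz(t,T,[rt[0]],.23);print("handle top",w)
obs=[(t,T,rt[0],(.009,-.036,.230)),(s,S,rs[0],(.009,-.036,.224)),
 (t,T,(253.6,251.8),(.240,0,.056)),(t,T,(180+448.5/2.5,160+236/2.5),(-.066,0,.198))]
F=lambda p:np.concatenate([(proj(f,M,st(p,[q]))[0]-o) for f,M,o,q in obs])
r=least_squares(F,[.5,0,1.57]);print(r.x,r.fun.reshape(-1,2).round(1))
b=cv2.boxPoints(rt);w=onz(t,T,b,.232);print("bar",w.round(3).tolist())
for z in(.034,.03):
  m=mask(t["img"],(80,100,60),(100,255,255),(290,280,345,335));q=rect(m);b=onz(t,T,cv2.boxPoints(q),z);print("turq",z,b.round(3).tolist(),np.linalg.norm(b-np.roll(b,1,0),axis=1).round(3))
a=s["img"]; 
m=mask(a,(80,100,60),(100,255,255),(210,290,280,335));ys,xs=np.where(m);print("scene turq",xs.min(),xs.max(),ys.min(),ys.max(),proj(s,S,b).round())
for n,z in(("oil_bottle",.0),("blank_box",.05),("chip_brush",.02)):
  for g in regions_of(t,n)[:1]:
    x=g["box"];print(n,onz(t,T,[(x[0],x[1]),(x[2],x[3])],z).round(3).tolist())
E
```

```text
((331.6730651855469, 240.6345977783203), (3.9223227500915527, 8.825225830078125), 11.309932708740234) ((324.2307434082031, 205.65383911132812), (9.21745777130127, 22.945589065551758), 78.69007110595703)
handle top [[0.53390571 0.01142624 0.23      ]]
[5.04738672e-01 1.20206084e-03 1.49655677e+00] [[ 1.6 -2.9]
 [-1.1  0.4]
 [-2.4  0.3]
 [ 1.3  1.4]]
bar [[0.523, 0.018, 0.232], [0.546, 0.014, 0.232], [0.544, 0.004, 0.232], [0.522, 0.009, 0.232]]
turq 0.034 [[0.334, 0.075, 0.034], [0.405, 0.06, 0.034], [0.396, 0.02, 0.034], [0.326, 0.035, 0.034]] [0.041 0.072 0.041 0.072]
turq 0.03 [[0.334, 0.075, 0.03], [0.405, 0.06, 0.03], [0.397, 0.02, 0.03], [0.326, 0.035, 0.03]] [0.041 0.073 0.041 0.073]
scene turq 227 265 298 326 [[227. 306.]
 [259. 298.]
 [266. 306.]
 [233. 315.]]
oil_bottle [[0.763, -0.055, 0.0], [0.686, -0.101, 0.0]]
blank_box [[0.731, 0.23, 0.05], [0.61, 0.122, 0.05]]
chip_brush [[0.589, -0.221, 0.02], [0.43, -0.445, 0.02]]
```

Emit:
{"fn": "drive_tool", "kwargs": {
  "rows": [
    [[0.0, 0.2, 0.65], 0.2, 1],
    [[0.4, 1, 0.65], 1, 1],
    [[0.4, 1, 0.65], 1, 1],
    [[0.4, 1, 0.65], 1, 1],
    [[0.4, 1, 0.65], 1, 1],
    [[0.4, 1, 0.65], 1, 1],
    [[0.4, 1, 0.65], 1, 1],
    [[0.4, 1, 0.65], 1, 1],
    [[0.4, 1, 0.65], 1, 1],
    [[0.4, 1, 0.65], 1, 1],
    [[0.4, 1, 0.65], 1, 1]
  ]
}}

```text
t: 2.15
eef_pos: [0.3842, -0.3206, 0.422]
ee_rot: [-1.572, 0.001, 1.98]
force: [-0.5, 0.7, -0.4]
width: 0.088
```

Emit:
{"fn": "drive_tool", "kwargs": {
  "rows": [
    [[0.4, 1, 0], 0.63, 1],
    [[0.4, 1, 0], 0.63, 1],
    [[0.4, 1, 0], 0.63, 1],
    [[0.4, 1, 0], 0.63, 1],
    [[0.4, 1, 0], 0.63, 1],
    [[0.4, 1, 0], 0.63, 1],
    [[0.4, 1, 0], 0.63, 1],
    [[0.4, 1, 0], 0.63, 1],
    [[0.4, 1, 0], 0.63, 1],
    [[0.4, 1, 0], 0.63, 1]
  ]
}}

```text
t: 3.15
eef_pos: [0.5037, -0.0219, 0.4218]
ee_rot: [-1.571, 0.0, 2.961]
force: [0.5, 0.5, -0.2]
width: 0.0874
```

Run:
```python
from h import *
s=get_state();f=grab_frame("wrist");cv2.imwrite("pics/w1.png",f["img"])
print(s["t"],s["eef_pos"],s["ee_rot"],s["q"].round(2) if hasattr(s["q"],"round") else s["q"]);print(np.round(f["hand_eye"],3).tolist(),f["fx"])
W=camT(f,s);print(W.round(3).tolist())
p=[.5047,.0012,1.4966]
for n,q in dict(handle=(.009,-.036,.232),p1=(-.066,.05,.198),p2=(-.066,-.05,.198),tray1=(.235,.05,.056),tray2=(.235,-.05,.056)).items(): print(n,proj(f,W,st(p,[q])).round())
```

```text
3.15 [ 0.50365308 -0.02188075  0.42180912] [-1.57078726e+00  3.35181710e-04  2.96063559e+00] [ 0.35  0.    0.    0.   -1.57  1.04]
[[0.0, 0.959, 0.282, -0.076], [0.0, -0.282, 0.959, -0.159], [1.0, -0.0, -0.0, 0.0], [0.0, 0.0, 0.0, 1.0]] 364.584861209449
[[-0.18, -0.944, -0.277, 0.579], [-0.984, 0.173, 0.051, -0.036], [-0.0, 0.282, -0.959, 0.581], [0.0, 0.0, 0.0, 1.0]]
handle [[286. 181.]]
p1 [[367. 248.]]
p2 [[360. 155.]]
tray1 [[158. 239.]]
tray2 [[142. 173.]]
```

View pics/w1.png

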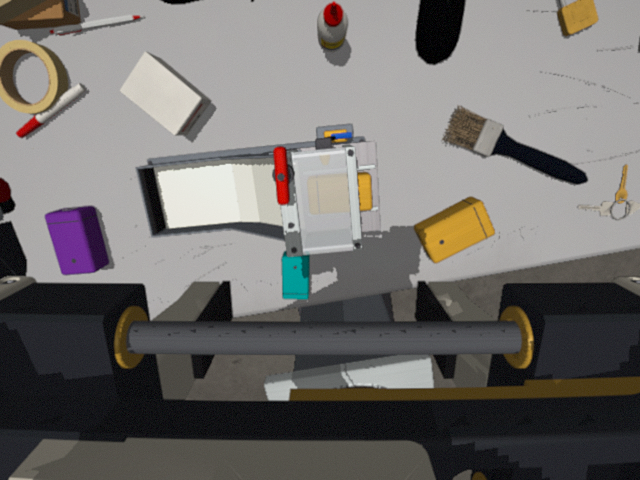

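Run:
```python
from h import *
s=get_state();f=grab_frame("wrist");W=camT(f,s)
m=red(f["img"],(255,130,310,215));r=rect(m);print(r);b=cv2.boxPoints(r);print(b.round(1).tolist());w=onz(f,W,b,.226);print(w.round(4).tolist())
t=grab_frame("top");T=camT(t)
obs=[(f,W,r[0],(.009,-.036,.226),3),(f,W,(354,198.5),(-.062,0,.198),1),(f,W,(145.5,202),(.240,0,.056),1),(f,W,(292.5,203),(.012,0,.198),.5),
 (t,T,(253.6,251.8),(.240,0,.056),1),(t,T,(180+448.5/2.5,160+236/2.5),(-.066,0,.198),1)]
F=lambda p:np.concatenate([k*(proj(g,M,st(p,[q]))[0]-o) for g,M,o,q,k in obs])
R=least_squares(F,[.5,0,1.5]);p=R.x;print(p,R.fun.reshape(-1,2).round(1));print("handle",st(p,[(.009,-.036,.224)]))
d=[w[1]-w[0],w[2]-w[1]];d=max(d,key=np.linalg.norm);print("bar dir yaw",np.arctan2(d[1],d[0]),"gate",p[2]+np.pi/2-np.arctan2(d[1],d[0]),np.linalg.norm(d))
a=cv2.resize(f["img"][120:320,120:400],None,fx=2.8,fy=2.8,interpolation=3)
for x,y in [(.009,-.036)]+[(.009,-.036+k) for k in(-.028,.028)]:
  u=(proj(f,W,st(p,[(x,y,.232)]))[0]-[120,120])*2.8;cv2.circle(a,tuple(int(v) for v in u),3,(255,0,0),1)
for L,z in(((-.098,-.062),(-.098,.062),(.242,.062),(.242,-.062)),.0),(((-.066,-.05),(-.066,.05),(.018,.05),(.018,-.05)),.198),(((.085,-.05),(.085,.05),(.235,.05),(.235,-.05)),.056):
  u=(proj(f,W,st(p,[(x,y,z) for x,y in L]))-[120,120])*2.8;cv2.polylines(a,[u.astype(int)],True,(0,160,0),1)
cv2.imwrite("pics/w1o.png",a)
g=mask(f["img"],(80,100,60),(100,255,255),(270,250,320,305));print("turq px",cv2.boundingRect(g))
```

```text
((280.79998779296875, 175.39999389648438), (57.36898422241211, 13.191798210144043), 85.60128784179688)
[[272.0, 147.3000030517578], [285.20001220703125, 146.3000030517578], [289.6000061035156, 203.5], [276.3999938964844, 204.5]]
[[0.5743, 0.0144, 0.226], [0.5729, 0.0019, 0.226], [0.5183, 0.0091, 0.226], [0.5197, 0.0221, 0.226]]
[0.51037726 0.00503219 1.49666224] [[ 1.2 -0.6]
 [ 1.1  0.4]
 [-2.5  2.2]
 [-3.3  1.6]
 [-3.6 -1.6]
 [-0.2 -0.8]]
handle [[0.54694497 0.01134108 0.224     ]]
bar dir yaw 3.0112116127045714 gate 0.056246951228243525 0.05508689660455956
turq px (282, 252, 27, 48)
```

View pics/w1o.png

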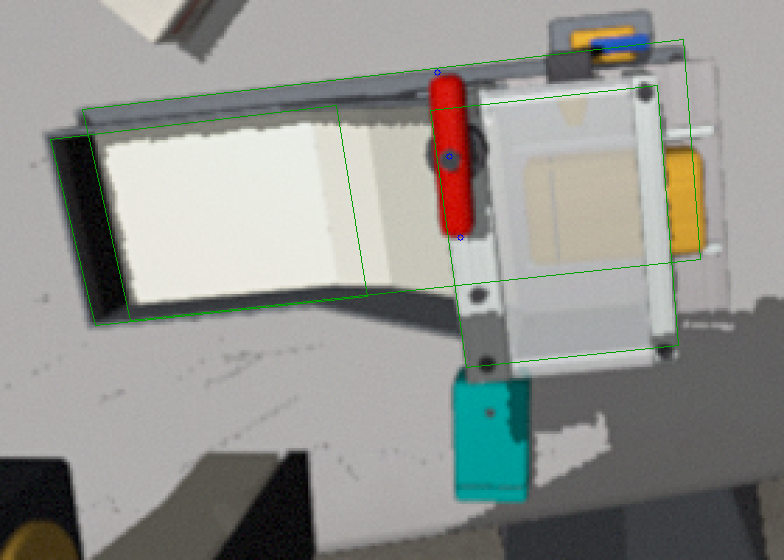

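Emit:
{"fn": "drive_tool", "kwargs": {
  "newtons": 20,
  "rows": [
    [[0.143, 0.113, 0], 0.03, 1],
    [[0.143, 0.113, -0.2], 0.03, 1],
    [[0.143, 0.113, -0.36], 0.03, 0.6],
    [[0.143, 0.113, -0.5], 0.03, 0.6],
    [[0.143, 0.113, -0.6], 0.03, 0.6],
    [[0.143, 0.113, -0.68], 0.03, 0.6],
    [[0.143, 0.113, -0.72], 0.03, 0.6],
    [[0.143, 0.113, -0.72], 0.03, 0.6]
  ]
}}

```text
t: 4.1
eef_pos: [0.5461, 0.0119, 0.2044]
ee_rot: [-1.57, -0.002, 3.008]
force: [0.5, -0.4, 0.5]
width: 0.0534
```

Run:
```python
from h import *
s=get_state();f=grab_frame("wrist");W=camT(f,s);print(s["eef_pos"],s["ee_rot"])
a=f["img"];cv2.imwrite("pics/w2.png",a)
m=red(a,(200,100,440,420));r=rect(m);print(r);b=cv2.boxPoints(r);print(b.round(),onz(f,W,b,.232).round(4).tolist())
print(proj(f,W,s["eef_pos"]))
```

```text
[0.54610675 0.01191014 0.20440641] [-1.56970002e+00 -2.28291273e-03  3.00815340e+00]
((323.9999694824219, 287.0), (29.999996185302734, 67.99998474121094), 0.0)
[[309. 321.]
 [309. 253.]
 [339. 253.]
 [339. 321.]] [[0.5501, 0.017, 0.232], [0.5788, 0.0128, 0.232], [0.5773, 0.0015, 0.232], [0.5485, 0.005, 0.232]]
[[322.93223043 298.44746171]]
```

View pics/w2.png

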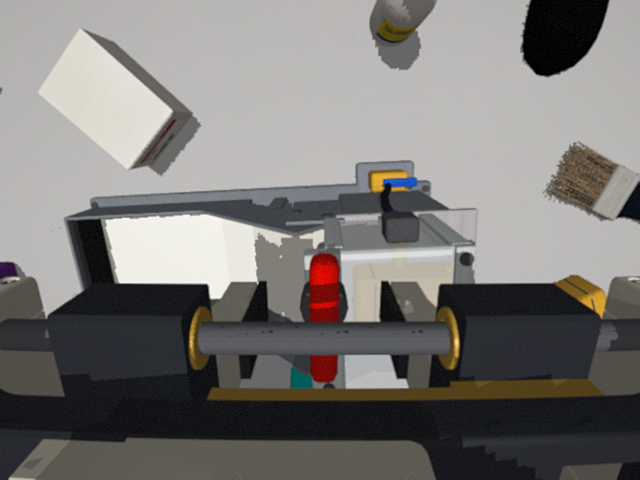

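Emit:
{"fn": "drive_tool", "kwargs": {
  "newtons": 25,
  "rows": [
    [[0, 0, 0], 0, 0],
    [[0, 0, 0], 0, 0],
    [[0, 0, 0], 0, 0],
    [[0, 0, 0], 0, 0],
    [[0, 0, 0], 0, 0],
    [[0, 0, 0], 0, 0]
  ]
}}

```text
t: 4.75
eef_pos: [0.5469, 0.0119, 0.206]
ee_rot: [-1.57, 0.0, 3.009]
force: [-0.5, -5.5, 2.5]
width: 0.0208
```

Emit:
{"fn": "drive_tool", "kwargs": {
  "rows": [
    [[0, 0, 0], -0.08, 0],
    [[0, 0, 0], -0.16, 0],
    [[0, 0, 0], -0.24, 0],
    [[0, 0, 0], -0.32, 0],
    [[0, 0, 0], -0.4, 0],
    [[0, 0, 0], -0.48, 0],
    [[0, 0, 0], -0.56, 0],
    [[0, 0, 0], -0.64, 0],
    [[0, 0, 0], -0.72, 0],
    [[0, 0, 0], -0.8, 0],
    [[0, 0, 0], -0.88, 0],
    [[0, 0, 0], -0.96, 0]
  ]
}}

```text
t: 5.95
eef_pos: [0.5464, 0.0115, 0.206]
ee_rot: [-1.57, 0.002, 1.496]
force: [-3.1, -5.0, 4.9]
width: 0.021
```

Run:
```python
from h import *
s=get_state();f=grab_frame("wrist");W=camT(f,s)
a=f["img"];cv2.imwrite("pics/w3.png",a)
m=red(a,(200,100,440,420));r=rect(m);print(r);b=cv2.boxPoints(r);print(onz(f,W,b,.232).round(4).tolist())
t=grab_frame("top");print(rect(red(t["img"],(315,215,350,260))))
```

```text
((323.5, 287.5), (67.0, 29.0), 90.0)
[[0.5498, -0.0201, 0.232], [0.5387, -0.0192, 0.232], [0.5405, 0.0096, 0.232], [0.5523, 0.0087, 0.232]]Traceback (most recent call last):
  File "<stdin>", line 5, in <module>
  File "h.py", line 23, in rect
    c=max(cv2.findContours(m,0,2)[0],key=cv2.contourArea);return cv2.minAreaRect(c)
ValueError: max() iterable argument is empty
```

View pics/w3.png

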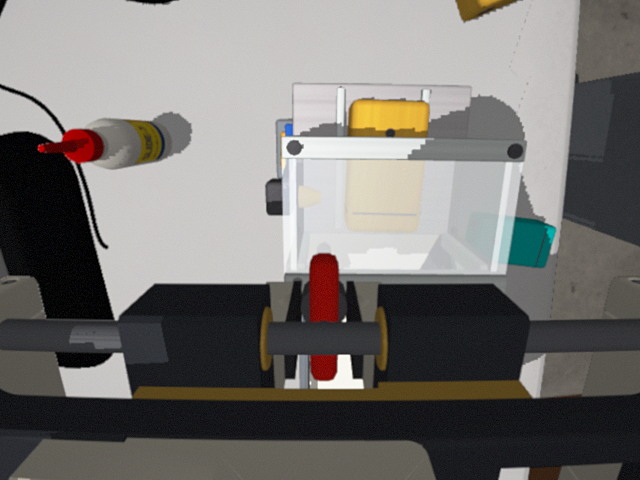

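Run:
```python
from h import *
s=get_state();f=grab_frame("wrist");W=camT(f,s)
for n,px,z in(("posts",[(293,148),(515,150)],.198),("strips",[(341,92),(426,94)],.125),("ledge end",[(293,84),(470,86)],.12),("lock top back",[(352,101),(427,101)],.150),("lock bore",[(390,131)],.154)):print(n,onz(f,W,px,z).round(4).tolist())
for p in([.5104,.005,1.4967],):
  print([st(p,[q]).round(4).tolist() for q in((-.062,.05,.198),(-.062,-.05,.198),(-.098,.024,.125),(-.098,-.024,.125))])
t=grab_frame("top");T=camT(t)
m=mask(t["img"],(80,100,60),(100,255,255),(290,280,345,335));q=rect(m);print(onz(t,T,cv2.boxPoints(q),.034).round(4).tolist(),s["eef_pos"],s["q"])
```

```text
posts [[0.555, -0.0591, 0.198], [0.4548, -0.0513, 0.198]]
strips [[0.5282, -0.0882, 0.125], [0.4755, -0.0835, 0.125]]
ledge end [[0.5577, -0.0957, 0.12], [0.446, -0.087, 0.12]]
lock top back [[0.5237, -0.0806, 0.15], [0.4818, -0.0777, 0.15]]
lock bore [[0.5037, -0.0629, 0.154]]
[[[0.4559, -0.0531, 0.198]], [[0.5557, -0.0605, 0.198]], [[0.4792, -0.091, 0.125]], [[0.5271, -0.0945, 0.125]]]
[[0.3333, 0.0735, 0.034], [0.4043, 0.0612, 0.034], [0.3974, 0.0222, 0.034], [0.3265, 0.0348, 0.034]] [0.54643509 0.01155222 0.20601691] [ 0.38065111  0.16354917 -0.30307798  0.00144794 -1.10549256 -0.45521484]
```

Emit:
{"fn": "drive_tool", "kwargs": {
  "rows": [
    [[0, 0, 0], -0.03, 0],
    [[0, 0, 0], -0.03, 0],
    [[0, 0, 0], -0.03, 0.5],
    [[0, 0, 0], -0.03, 0.5],
    [[0, 0, 0], -0.03, 0.5],
    [[0, 0, 0.2], -0.03, 0.5],
    [[0, 0, 0.35], -0.03, 1],
    [[0, -0.3, 0.35], -0.03, 1],
    [[0, -0.6, 0.35], -0.03, 1],
    [[-0.3, -0.8, 0.35], 0.1, 1],
    [[-0.48, -0.8, 0.35], 0.2, 1],
    [[-0.48, -0.8, 0.35], 0.24, 1]
  ]
}}

```text
t: 7.35
eef_pos: [0.4425, -0.1941, 0.3097]
ee_rot: [-1.57, -0.0, 1.884]
force: [0.2, -0.9, 0.1]
width: 0.0847
```

Run:
```python
from h import *
s=get_state();f=grab_frame("wrist");W=camT(f,s);print(s["t"],s["eef_pos"],s["ee_rot"])
t=grab_frame("top");T=camT(t)
print("red",rect(red(t["img"],(315,215,350,265))))
h=.044
q=rect(mask(t["img"],(15,100,70),(32,255,255),(380,275,440,320)));b=onz(t,T,cv2.boxPoints(q),h);print(b.round(4).tolist(),b.mean(0),np.linalg.norm(b-np.roll(b,1,0),axis=1))
cv2.imwrite("pics/w4.png",f["img"]);o=f["img"].copy()
for r in regions_of(f,"lock_body"):print(r["confidence"],r["box"])
print(proj(f,W,b))
```

```text
7.35 [ 0.44246535 -0.19407357  0.30974576] [-1.57038742e+00 -4.58984442e-04  1.88421444e+00]Traceback (most recent call last):
  File "<stdin>", line 4, in <module>
  File "h.py", line 23, in rect
    c=max(cv2.findContours(m,0,2)[0],key=cv2.contourArea);return cv2.minAreaRect(c)
ValueError: max() iterable argument is empty
```

Run:
```python
from h import *
s=get_state();f=grab_frame("wrist");W=camT(f,s)
for n,g,M in(("wrist",f,W),("top",)+(lambda g:(g,camT(g)))(grab_frame("top")),("scene",)+(lambda g:(g,camT(g)))(grab_frame("scene"))):
  cv2.imwrite(f"pics/{n}4.png",g["img"])
  for r in regions_of(g,"lock_body"):
    q=rect(r["pixels"].astype(np.uint8));b=onz(g,M,cv2.boxPoints(q),.044);print(n,r["confidence"],np.round(r["box"]),b[:,:2].round(3).tolist(),np.linalg.norm(b-np.roll(b,1,0),axis=1).round(3)[:2])
a=np.hstack([f["img"],cv2.imread("pics/top4.png")]);cv2.imwrite("pics/w4.png",cv2.resize(a,(800,300),interpolation=3))
```

```text
wrist 0.91 [336. 154. 391. 242.] [[0.445, -0.254], [0.385, -0.273], [0.347, -0.171], [0.411, -0.151]] [0.108 0.063]
wrist 0.71 [291. 356. 353. 388.] [[0.415, 0.019], [0.34, -0.005], [0.323, 0.046], [0.4, 0.071]] [0.054 0.078]
wrist 0.69 [224. 301. 252. 362.] [[0.511, -0.034], [0.489, -0.041], [0.482, -0.015], [0.505, -0.007]] [0.027 0.023]
top 0.87 [191. 245. 218. 283.] [[0.439, 0.419], [0.546, 0.411], [0.538, 0.338], [0.431, 0.347]] [0.073 0.108]
top 0.77 [389. 286. 421. 314.] [[0.411, -0.15], [0.44, -0.236], [0.383, -0.255], [0.354, -0.169]] [0.06  0.091]
scene 0.86 [314. 241. 344. 270.] [[0.576, 0.12], [0.675, 0.196], [0.667, 0.066], [0.575, 0.004]] [0.116 0.125]
scene 0.84 [228. 300. 267. 324.] [[0.319, 0.06], [0.403, 0.042], [0.362, -0.039], [0.286, -0.02]] [0.087 0.085]
scene 0.78 [302. 336. 372. 391.] [[0.315, -0.204], [0.405, -0.132], [0.443, -0.263], [0.355, -0.318]] [0.12  0.115]
scene 0.63 [197. 229. 242. 258.] [[0.435, 0.417], [0.56, 0.407], [0.494, 0.27], [0.383, 0.284]] [0.143 0.126]
```

View pics/wrist4.png

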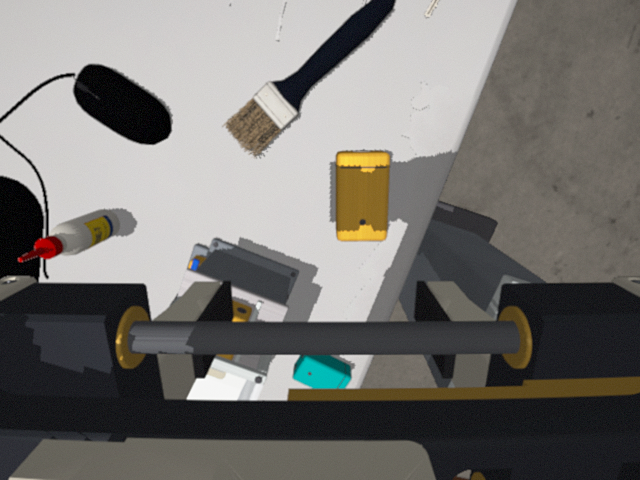

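Emit:
{"fn": "drive_tool", "kwargs": {
  "newtons": 55,
  "rows": [
    [[-0.15, -0.077, -0.15], 0, 0.9],
    [[-0.15, -0.077, -0.3], 0, 0.9],
    [[-0.15, -0.077, -0.45], 0, 0.9],
    [[-0.15, -0.077, -0.6], 0, 0.9],
    [[-0.15, -0.077, -0.75], 0, 0.9],
    [[-0.15, -0.077, -0.87], 0, 0.9],
    [[-0.15, -0.077, -0.95], 0, 0.9],
    [[-0.15, -0.077, -0.985], 0, 0.9],
    [[-0.15, -0.077, -0.985], 0, 0.9]
  ]
}}

```text
t: 8.65
eef_pos: [0.3983, -0.2157, 0.0135]
ee_rot: [-1.568, -0.001, 1.879]
force: [-1.0, -0.2, 0.2]
width: 0.0789
```

Emit:
{"fn": "drive_tool", "kwargs": {
  "rows": [
    [[0, 0, 0], 0, 0.5],
    [[0, 0, 0], 0, 0.4],
    [[0, 0, 0], 0, 0],
    [[0, 0, 0], 0, 0],
    [[0, 0, 0], 0, 0],
    [[0, 0, 0], 0, 0],
    [[0, 0, 0.08], 0, 0],
    [[0, 0, 0.16], 0, 0],
    [[0, 0, 0.16], 0, 0]
  ]
}}

```text
t: 9.55
eef_pos: [0.3999, -0.2162, 0.0647]
ee_rot: [-1.575, 0.002, 1.878]
force: [1.3, 0.3, -10.9]
width: 0.0613
```

Run:
```python
from h import *
s=get_state();f=grab_frame("wrist");g=grab_frame("scene")
cv2.imwrite("pics/w5.png",np.hstack([cv2.resize(f["img"],(400,300)),cv2.resize(g["img"][220:430,230:510],(400,300))]))
print({k:np.round(s[k],3) for k in("force","moment","width","eef_pos")})
```

```text
{'force': array([  1.347,   0.34 , -10.881]), 'moment': array([-0.131, -0.395, -0.042]), 'width': np.float64(0.061), 'eef_pos': array([ 0.4  , -0.216,  0.065])}
```

View pics/w5.png

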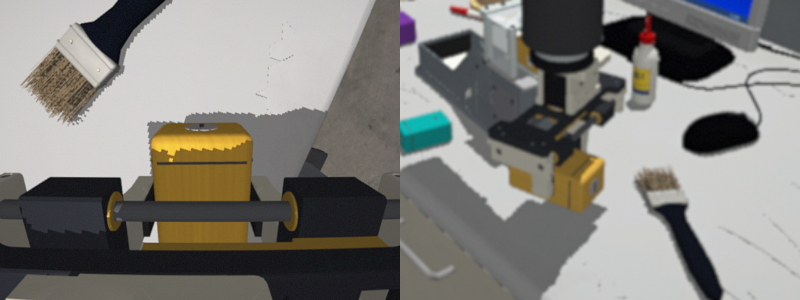

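Emit:
{"fn": "drive_tool", "kwargs": {
  "rows": [
    [[0, 0, 0.15], 0, 0],
    [[0, 0, 0.3], 0, 0],
    [[0.08, 0.02, 0.45], -0.06, 0],
    [[0.16, 0.05, 0.52], -0.12, 0],
    [[0.24, 0.08, 0.52], -0.18, 0],
    [[0.3, 0.1, 0.52], -0.243, 0],
    [[0.32, 0.105, 0.45], -0.243, 0],
    [[0.32, 0.105, 0.36], -0.243, 0],
    [[0.32, 0.105, 0.29], -0.243, 0],
    [[0.32, 0.105, 0.26], -0.243, 0],
    [[0.32, 0.105, 0.26], -0.243, 0],
    [[0.32, 0.105, 0.26], -0.243, 0]
  ]
}}

```text
t: 10.85
eef_pos: [0.4949, -0.1848, 0.1407]
ee_rot: [-1.57, 0.0, 1.497]
force: [0.5, 0.3, -10.8]
width: 0.0614
```

Run:
```python
from h import *
s=get_state();f=grab_frame("wrist");g=grab_frame("scene");W=camT(f,s)
print({k:np.round(s[k],4) for k in("t","force","moment","width","eef_pos","ee_rot")})
cv2.imwrite("pics/w6.png",np.vstack([cv2.resize(f["img"],(400,300)),cv2.resize(g["img"][190:340,220:420],(400,300),interpolation=3)]))
t=grab_frame("top");T=camT(t);cv2.imwrite("pics/top6.png",cv2.resize(t["img"][200:320,300:460],(800,600),interpolation=3))
p=[.5104,.005,1.4967];print(proj(g,camT(g),st(p,[(-.086,0,.154)])))
```

```text
{'t': np.float64(10.85), 'force': array([  0.4875,   0.2874, -10.8254]), 'moment': array([-0.0394, -0.0335, -0.0061]), 'width': np.float64(0.0614), 'eef_pos': array([ 0.4949, -0.1848,  0.1407]), 'ee_rot': array([-1.5703e+00,  3.0000e-04,  1.4967e+00])}
[[336.90161251 255.51222041]]
```

View pics/w6.png

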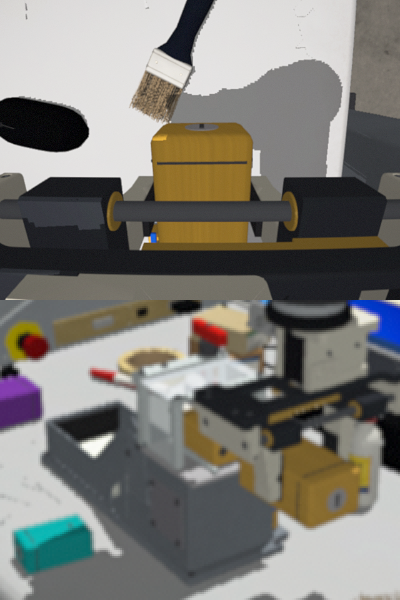

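Emit:
{"fn": "drive_tool", "kwargs": {
  "rows": [
    [[0.003, 0.04, 0.01], 0, 0],
    [[0.006, 0.08, 0.01], 0, 0],
    [[0.008, 0.11, 0.01], 0, 0],
    [[0.009, 0.125, 0.01], 0, 0],
    [[0.01, 0.14, 0.01], 0, 0],
    [[0.012, 0.155, 0.01], 0, 0],
    [[0.013, 0.17, 0.01], 0, 0],
    [[0.014, 0.185, 0.01], 0, 0],
    [[0.015, 0.2, 0.01], 0, 0],
    [[0.016, 0.215, 0.01], 0, 0],
    [[0.016, 0.215, 0.01], 0, 0]
  ]
}}

```text
t: 12.1
eef_pos: [0.4995, -0.1195, 0.1436]
ee_rot: [-1.571, -0.0, 1.497]
force: [-0.0, 0.3, -11.5]
width: 0.0613
```

Run:
```python
from h import *
g=grab_frame("scene")
cv2.imwrite("pics/s7.png",cv2.resize(g["img"][190:340,230:430],(800,600),interpolation=3))
```

```text
(no output)
```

View pics/s7.png

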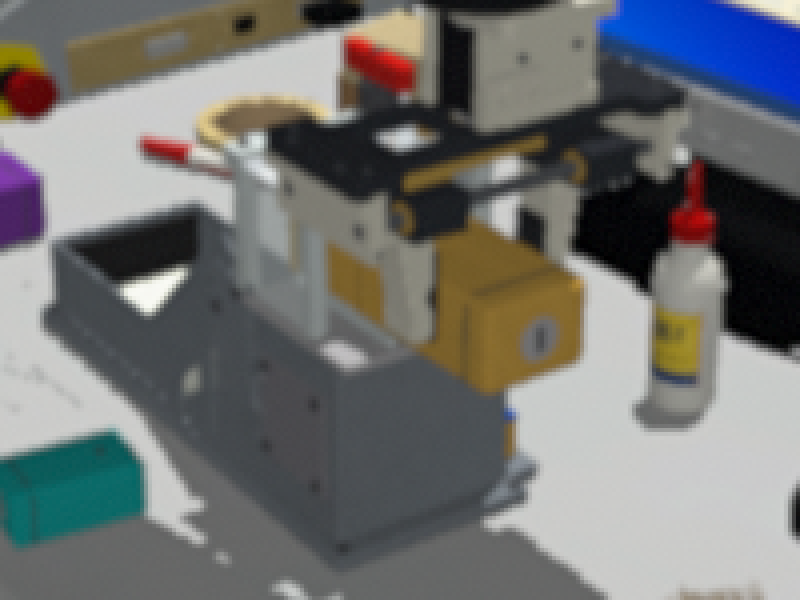

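Emit:
{"fn": "drive_tool", "kwargs": {
  "rows": [
    [[0.001, 0.015, 0], 0, 0],
    [[0.002, 0.03, 0], 0, 0],
    [[0.003, 0.045, 0], 0, 0],
    [[0.004, 0.06, 0], 0, 0],
    [[0.005, 0.075, 0], 0, 0],
    [[0.006, 0.09, 0], 0, 0],
    [[0.007, 0.1, 0], 0, 0],
    [[0.008, 0.11, 0], 0, 0],
    [[0.009, 0.12, 0], 0, 0],
    [[0.009, 0.12, 0], 0, 0]
  ]
}}

```text
t: 13.15
eef_pos: [0.5023, -0.0836, 0.1437]
ee_rot: [-1.571, -0.0, 1.497]
force: [0.2, 0.0, -12.1]
width: 0.0614
```

Run:
```python
from h import *
g=grab_frame("scene");t=grab_frame("top");T=camT(t)
cv2.imwrite("pics/s8.png",np.hstack([cv2.resize(g["img"][190:310,230:390],(400,300),interpolation=3),cv2.resize(t["img"][210:300,250:370],(400,300),interpolation=3)]))
for g_ in(t,g):
  m=mask(g_["img"],(15,100,70),(32,255,255),(250,225,345,290) if g_ is t else (240,200,330,300));print(m.sum()//255)
```

```text
0
385
```

View pics/s8.png

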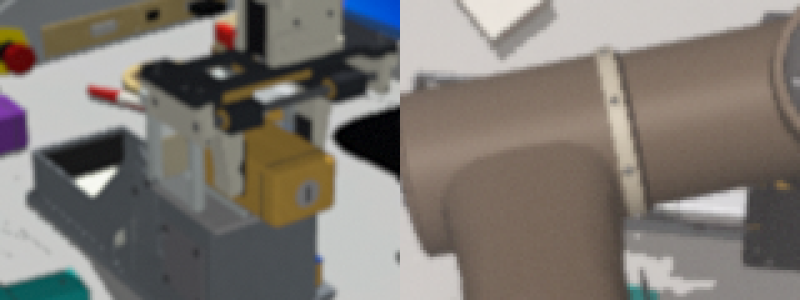

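Emit:
{"fn": "drive_tool", "kwargs": {
  "rows": [
    [[0.001, 0.012, 0], 0, 0],
    [[0.002, 0.024, 0], 0, 0],
    [[0.002, 0.024, 0], 0, 0],
    [[0.002, 0.024, 0], 0, 0]
  ]
}}

```text
t: 13.65
eef_pos: [0.5028, -0.0768, 0.1437]
ee_rot: [-1.571, 0.0, 1.497]
force: [-0.8, 0.5, -12.2]
width: 0.0616
```

Emit:
{"fn": "drive_tool", "kwargs": {
  "rows": [
    [[-0.004, -0.05, 0], 0, 0],
    [[-0.012, -0.16, 0], 0, 0],
    [[-0.02, -0.28, 0], 0, 0],
    [[-0.025, -0.36, 0], 0, 0],
    [[-0.03, -0.4, 0.08], 0, 0],
    [[-0.03, -0.4, 0.2], 0, 0],
    [[-0.12, -0.44, 0.26], 0.06, 0],
    [[-0.22, -0.46, 0.26], 0.12, 0],
    [[-0.3, -0.48, 0.2], 0.18, 0],
    [[-0.34, -0.48, 0.1], 0.243, 0],
    [[-0.34, -0.48, 0], 0.243, 0],
    [[-0.34, -0.48, 0], 0.243, 0]
  ]
}}

```text
t: 14.85
eef_pos: [0.3972, -0.2204, 0.1403]
ee_rot: [-1.565, -0.004, 1.877]
force: [-1.0, 0.2, -12.5]
width: 0.0614
```

Run:
```python
from h import *
s=get_state();p=[.5104,.005,1.4967]
t=grab_frame("top");g=grab_frame("scene");w=grab_frame("wrist")
print(s["eef_pos"],s["ee_rot"])
for n,f in(("top",t),("scene",g),("wrist",w)):
  M=camT(f,s);cv2.imwrite(f"pics/{n}9.png",f["img"])
  m=mask(f["img"],(15,100,70),(32,255,255));k,l,S,C=cv2.connectedComponentsWithStats(m)
  for i in range(1,k):
    if S[i,4]>15:
      o=onz(f,M,[C[i]],.045)[0]-[p[0],p[1],0];c,q=np.cos(p[2]),np.sin(p[2])
      print(n,S[i],"station xy at z.045:",np.round([c*o[0]+q*o[1],-q*o[0]+c*o[1]],3))
  print(n,[(round(r["confidence"],2),np.round(r["box"]).tolist()) for r in regions_of(f,"lock_body")])
```

```text
[ 0.39715282 -0.22035265  0.1402788 ] [-1.56517012 -0.00377232  1.87680075]
top [632 147   8   5  26] station xy at z.045: [-0.893 -0.412]
top [619 175  21   7  76] station xy at z.045: [-0.871 -0.321]
top [468 199  17  14 176] station xy at z.045: [-0.41  -0.192]
top [560 204  28  18 205] station xy at z.045: [-0.703 -0.198]
top [162 216   8  21  89] station xy at z.045: [ 0.496 -0.048]
top [559 245  19  22 175] station xy at z.045: [-0.687 -0.067]
top [254 247  27  16 375] station xy at z.045: [0.191 0.009]
top [ 97 281   9  11  74] station xy at z.045: [0.658 0.14 ]
top [ 89 283   7   5  33] station xy at z.045: [0.685 0.139]
top [107 283   8   5  33] station xy at z.045: [0.633 0.135]
top [501 294   6   7  24] station xy at z.045: [-0.502  0.072]
top [401 309  12   5  38] station xy at z.045: [-0.22   0.133]
top [(0.89, [308.0, 294.0, 326.0, 322.0]), (0.78, [252.0, 247.0, 282.0, 266.0]), (0.72, [191.0, 247.0, 218.0, 282.0]), (0.35, [247.0, 228.0, 370.0, 280.0])]
scene [145 176  12   8  65] station xy at z.045: [0.949 0.041]
scene [248 185  69  26 439] station xy at z.045: [ 0.527
[... 510 characters left out ...]
.045: [-0.112 -0.007]
scene [518 355  31  24 456] station xy at z.045: [-0.445 -0.152]
scene [467 459  30  21 179] station xy at z.045: [-0.54   0.096]
scene [464 473   8   7  24] station xy at z.045: [-0.539  0.12 ]
scene [(0.76, [227.0, 296.0, 270.0, 327.0]), (0.76, [194.0, 228.0, 240.0, 258.0]), (0.69, [254.0, 250.0, 275.0, 264.0]), (0.64, [305.0, 289.0, 375.0, 328.0])]
wrist [  241   196   163   126 18212] station xy at z.045: [-0.218  0.102]
wrist [171 307  26  63 837] station xy at z.045: [-0.116  0.021]
wrist [451 307  26  62 834] station xy at z.045: [-0.2    0.234]
wrist [  227   355   395    46 10288] station xy at z.045: [-0.138  0.19 ]
wrist [(0.56, [241.0, 197.0, 406.0, 390.0])]
```

Emit:
{"fn": "drive_tool", "kwargs": {
  "rows": [
    [[0.003, 0.015, -0.1], 0, 0],
    [[0.003, 0.015, -0.2], 0, 0],
    [[0.003, 0.015, -0.3], 0, 0],
    [[0.003, 0.015, -0.37], 0, 0],
    [[0.003, 0.015, -0.4], 0, 0],
    [[0.003, 0.015, -0.418], 0, 0],
    [[0.003, 0.015, -0.418], 0, 0],
    [[0.003, 0.015, -0.418], 0, 0.9],
    [[0.003, 0.015, -0.418], 0, 0.9],
    [[0.003, 0.015, -0.418], 0, 0.9],
    [[0.003, 0.015, -0.418], 0, 0.9],
    [[0.003, 0.015, -0.3], 0, 0.9]
  ]
}}

```text
t: 16.35
eef_pos: [0.3991, -0.2161, 0.0514]
ee_rot: [-1.565, -0.003, 1.878]
force: [0.4, -1.0, -0.2]
width: 0.079
```

Emit:
{"fn": "drive_tool", "kwargs": {
  "rows": [
    [[0, 0, 0.15], 0, 0.9],
    [[0, 0, 0.3], 0, 0.9],
    [[0, 0, 0.45], 0, 0.9],
    [[0, 0, 0.6], 0, 0.9],
    [[0, 0, 0.75], 0, 0.9],
    [[0, 0, 0.88], 0, 0.9],
    [[0.16, 0.2, 0.88], -0.08, 0.6],
    [[0.32, 0.4, 0.88], -0.16, 0.6],
    [[0.49, 0.6, 0.88], -0.24, 0.6],
    [[0.49, 0.76, 0.88], -0.24, 0.6],
    [[0.49, 0.76, 0.88], -0.24, 0.6]
  ]
}}

```text
t: 17.45
eef_pos: [0.5394, -0.0077, 0.3183]
ee_rot: [-1.572, -0.0, 1.501]
force: [0.6, -0.6, 0.3]
width: 0.0531
```

Emit:
{"fn": "drive_tool", "kwargs": {
  "newtons": 25,
  "rows": [
    [[0.024, 0.065, 0], 0, 0.6],
    [[0.024, 0.065, -0.12], 0, 0.6],
    [[0.024, 0.065, -0.24], 0, 0.6],
    [[0.024, 0.065, -0.32], 0, 0.6],
    [[0.024, 0.065, -0.373], 0, 0.6],
    [[0.024, 0.065, -0.373], 0, 0.6],
    [[0.024, 0.065, -0.373], 0, 0],
    [[0.024, 0.065, -0.373], 0, 0],
    [[0.024, 0.065, -0.373], 0, 0],
    [[0.024, 0.065, -0.373], 0, 0],
    [[0.024, 0.065, -0.373], 0, 0]
  ]
}}

```text
t: 18.55
eef_pos: [0.5463, 0.0101, 0.2065]
ee_rot: [-1.572, -0.0, 1.501]
force: [-0.1, 0.6, 3.2]
width: 0.0202
```

Emit:
{"fn": "drive_tool", "kwargs": {
  "rows": [
    [[0, 0, 0], 0.09, 0],
    [[0, 0, 0], 0.18, 0],
    [[0, 0, 0], 0.27, 0],
    [[0, 0, 0], 0.36, 0],
    [[0, 0, 0], 0.45, 0],
    [[0, 0, 0], 0.54, 0],
    [[0, 0, 0], 0.63, 0],
    [[0, 0, 0], 0.72, 0],
    [[0, 0, 0], 0.81, 0],
    [[0, 0, 0], 0.9, 0],
    [[0, 0, 0], 0.99, 0],
    [[0, 0, 0], 1, 0]
  ]
}}

```text
t: 19.75
eef_pos: [0.5481, 0.0116, 0.2065]
ee_rot: [-1.574, 0.004, 3.078]
force: [6.3, 5.1, -2.0]
width: 0.0207
```

Emit:
{"fn": "drive_tool", "kwargs": {
  "rows": [
    [[0, 0, 0], 0.01, 0],
    [[0, 0, 0], 0.01, 0],
    [[0, 0, 0], 0.01, 0.5],
    [[0, 0, 0], 0.01, 0.5],
    [[0, 0, 0], 0.01, 0.5],
    [[0, 0, 0.15], 0.01, 0.6],
    [[0, 0, 0.3], 0.01, 0.6],
    [[-0.05, -0.1, 0.45], 0, 1],
    [[-0.1, -0.12, 0.6], 0, 1],
    [[-0.143, -0.12, 0.7], 0, 1],
    [[-0.143, -0.12, 0.72], 0, 1],
    [[-0.143, -0.12, 0.72], 0, 1]
  ]
}}

```text
t: 20.95
eef_pos: [0.503, -0.0261, 0.4232]
ee_rot: [-1.572, 0.003, 3.072]
force: [-0.2, 0.7, -0.3]
width: 0.0847
```

Run:
```python
from h import *
s=get_state();p=[.5104,.005,1.4967]
f=grab_frame("wrist");W=camT(f,s);g=grab_frame("scene")
print(s["t"],s["eef_pos"],s["ee_rot"],s["force"])
r=rect(red(f["img"],(255,130,310,215)));b=cv2.boxPoints(r);w=onz(f,W,b,.226);d=max([w[1]-w[0],w[2]-w[1]],key=np.linalg.norm)
y=np.arctan2(d[1],d[0])%np.pi;print("bar",r,y,"gate",(p[2]+np.pi/2-y))
for n,F,M in(("w",f,W),("scene",g,camT(g))):
  for q in regions_of(F,"lock_body"):
    ys,xs=np.where(q["pixels"]);o=onz(F,M,[(xs.mean(),ys.mean())],.045)[0]-[p[0],p[1],0];c,k=np.cos(p[2]),np.sin(p[2])
    print(n,q["confidence"],np.round(q["box"]),np.round([c*o[0]+k*o[1],-k*o[0]+c*o[1]],3))
cv2.imwrite("pics/fin.png",f["img"])
```

```text
20.95 [ 0.50298498 -0.02610132  0.42318395] [-1.57195395e+00  2.70476609e-03  3.07192405e+00] [-0.20078298  0.65439009 -0.3437541 ]
bar ((281.5, 170.5), (57.0, 13.0), 90.0) 3.0461560105378136 gate 0.02134031625708266
w 0.97 [267. 249. 296. 295.] [0.032 0.143]
w 0.88 [409. 211. 486. 273.] [-0.22   0.087]
w 0.79 [145. 174. 207. 206.] [0.189 0.007]
w 0.63 [ 36. 179.  94. 248.] [0.366 0.044]
scene 0.95 [226. 299. 267. 327.] [-0.008  0.17 ]
scene 0.85 [254. 251. 277. 267.] [0.187 0.017]
scene 0.74 [307. 335. 373. 389.] [-0.249  0.111]
scene 0.73 [194. 230. 240. 259.] [0.332 0.07 ]
```

View pics/fin.png

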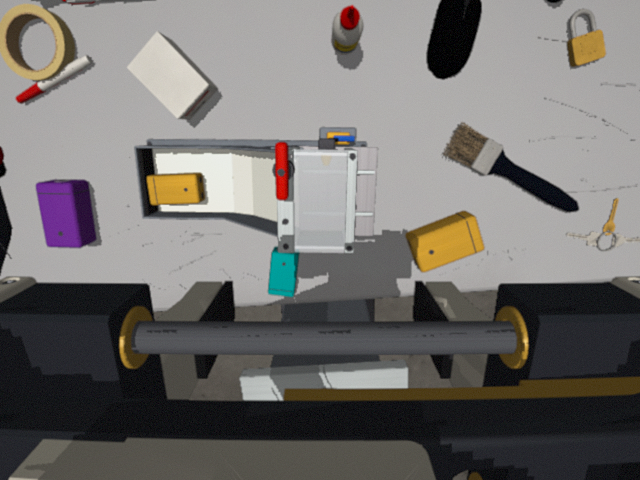

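The last picture shows the lock body in the tray at (175,189), the handle bar across the exit at (282,170), and an empty ledge. The bottle, carton and brush are undisturbed, and the large yellow block is back near its old place at (445,242).

```bash
python3 -c "
from station import *
print(job_done())"
```

```text
the job is handed in; nothing more can be done
None
```

I opened the gate, pushed the lock body off the ledge into the catch tray, shut the gate again and handed the job in at about 21 s. `job_done()` gives no verdict.

- **Different method from the task:** the drive tool can only turn the hand about the vertical axis, so the fingers could not be leaned in under the hood as you described. Instead I gripped the large yellow block, which is not one of the listed things, and pushed the lock body with its front end. I then set the block back near where it was. The fingers did not knowingly touch the lock body, and it was only pushed along the ledge.
- **Last checks:**
  - **Gate:** it measured about 0.02 rad, against the 0.17 limit.
  - **Lock body:** two cameras put it at about station x 0.19, y 0.01 m, so it is inside the tray.
  - **Arm:** it was clear of everything, with under 1 N on the tool.
  - **Other things:** the bottle, carton and brush look unmoved in the last picture, but I did not measure them again.
- **Disagreements:**
  - **Handle grip:** the gripper closed to about 21 mm on the T-handle instead of the expected 12 mm, so the fingertips probably held the hub below the bar. The handle still turned fully both ways.
  - **Push force:** the force of the block on the lock body was not measured directly. The wrist's horizontal force read under 1 N at the end of each push.

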